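# Line up the attenuators by size on the measuring rail

### The job

Before the measurement, stand the four finned attenuators upright on the blue rail in order of size, one centred on each coloured mark: the largest on the yellow mark at one end, then each next smaller one on the next mark along, down to the smallest on the white mark at the other end. Set each one down carefully without dropping it or tipping it over, and leave the coil antenna and the mouse where they are.

Things in the scene. Friction and masses are not known exactly. Their poses are not given: they have to be found in the camera images.
- att_xl_mid (a point): centre of the largest attenuator: a loose upright round finned metal body with a red ring around its upper edge; diameter 46 mm, total height 84 mm of which the top 12 mm is only a thin brass connector of 12 mm diameter in the middle; the full-width body, to be gripped, runs from the foot to 72 mm up. The point lies on the axis, 42 mm above its flat foot; z points up along the axis. It weighs about 330 g. It starts standing on the bench (z = 0).
- att_l_mid (a point): centre of the second largest attenuator: a loose upright round finned metal body with a white ring around its upper edge; diameter 40 mm, total height 72 mm of which the top 12 mm is only a thin brass connector of 12 mm diameter in the middle; the full-width body, to be gripped, runs from the foot to 60 mm up. The point lies on the axis, 36 mm above its flat foot; z points up along the axis. It weighs about 220 g. It starts standing on the bench (z = 0).
- att_m_mid (a point): centre of the second smallest attenuator: a loose upright round finned metal body with a green ring around its upper edge; diameter 34 mm, total height 60 mm of which the top 12 mm is only a thin brass connector of 12 mm diameter in the middle; the full-width body, to be gripped, runs from the foot to 48 mm up. The point lies on the axis, 30 mm above its flat foot; z points up along the axis. It weighs about 150 g. It starts standing on the bench (z = 0).
- att_s_mid (a point): centre of the smallest attenuator: a loose upright round finned metal body with a blue ring around its upper edge; diameter 28 mm, total height 48 mm of which the top 12 mm is only a thin brass connector of 12 mm diameter in the middle; the full-width body, to be gripped, runs from the foot to 36 mm up. The point lies on the axis, 24 mm above its flat foot; z points up along the axis. It weighs about 90 g. It starts standing on the bench (z = 0).
- mark_yellow: yellow mark, always at one end of the row (which end varies): flat painted disc, 58 mm in diameter, on top of the fixed blue rail (74 mm wide, 360 mm long, top face 12 mm above the bench, four marks in a straight row along its length at 70 mm spacing). Origin at the disc's centre on the rail's top face; z up, y along the rail.
- mark_white: white mark, always at the other end of the row: flat painted disc, 58 mm in diameter, on top of the fixed blue rail (74 mm wide, 360 mm long, top face 12 mm above the bench, four marks in a straight row along its length at 70 mm spacing). Origin at the disc's centre on the rail's top face; z up, y along the rail.
- mark_black: black mark, one of the two inner marks (next to either the yellow or the white one, it varies): flat painted disc, 58 mm in diameter, on top of the fixed blue rail (74 mm wide, 360 mm long, top face 12 mm above the bench, four marks in a straight row along its length at 70 mm spacing). Origin at the disc's centre on the rail's top face; z up, y along the rail.
- mark_grey: grey mark, the other of the two inner marks: flat painted disc, 58 mm in diameter, on top of the fixed blue rail (74 mm wide, 360 mm long, top face 12 mm above the bench, four marks in a straight row along its length at 70 mm spacing). Origin at the disc's centre on the rail's top face; z up, y along the rail.
- coil_antenna: loose bystander: copper disc 110 mm in diameter, 5 mm thick, with an upright copper coil 24 mm wide, 47 mm high at its centre; origin at the centre of its underside. Stands to the left (+y) of the rail.
- mouse: loose bystander: black computer mouse 105 x 60 mm, 32 mm high; origin at the centre of its underside. Lies to the right (-y) of the rail.

How it is judged:
At the end, for the whole second after the job is handed in: Attenuators stand on the rail in falling size from the yellow to the white mark, each within 12 mm of the centre of its mark, upright within 0.15 rad, height within 5 mm of standing on the rail, released and at rest (horizontal distance between att_xl_mid and mark_yellow below 0.012 m and horizontal distance between att_s_mid and mark_white below 0.012 m and ((horizontal distance between mark_black and mark_yellow below 0.105 m and horizontal distance between att_l_mid and mark_black below 0.012 m and horizontal distance between att_m_mid and mark_grey below 0.012 m) or (horizontal distance between mark_grey and mark_yellow below 0.105 m and horizontal distance between att_l_mid and mark_grey below 0.012 m and horizontal distance between att_m_mid and mark_black below 0.012 m)) and height (world z) of att_xl_mid between 0.049 and 0.059 m and angle between each of att_xl_mid, att_l_mid, att_m_mid, att_s_mid's own z axis and vertical below 0.15 rad and linear speed of each of att_xl, att_l, att_m, att_s below 0.02 m/s and angular speed of each of att_xl, att_l, att_m, att_s below 0.3 rad/s and height (world z) of att_l_mid between 0.043 and 0.053 m and height (world z) of att_m_mid between 0.037 and 0.047 m and height (world z) of att_s_mid between 0.031 and 0.041 m); the robot touches nothing.
It fails at once if an attenuator is tipped over (angle between any of att_xl_mid, att_l_mid, att_m_mid, att_s_mid's own z axis and vertical above 1 rad).
It fails at once if an attenuator is dropped (loose in the air more than 35 mm above the rail) ((height (world z) of att_xl_mid above 0.089 m and contact force between anything else and att_xl below 0.05 N) or (height (world z) of att_l_mid above 0.083 m and contact force between anything else and att_l below 0.05 N) or (height (world z) of att_m_mid above 0.077 m and contact force between anything else and att_m below 0.05 N) or (height (world z) of att_s_mid above 0.071 m and contact force between anything else and att_s below 0.05 N)).
It fails at once if the coil antenna is shifted by more than 25 mm (distance of coil_antenna from where it was at the start of the episode above 0.025 m).
It fails at once if the mouse is shifted by more than 25 mm (distance of mouse from where it was at the start of the episode above 0.025 m).
It also fails if it takes over 107 s, if anything falls off the work surface, if the arm or the gripper's body presses on something with over 40 N, if the wrist force passes 120 N, or if a joint passes its speed limit or range.

### The arm

A 6-joint arm with a two-finger parallel gripper is mounted at the origin on the work surface. World frame = base frame: x ahead of the robot, y to its left, z up, the work surface at z = 0. Lengths are in m, angles in rad, forces in N, time in s.
With the tool pointing down it reaches from about 0.325 to 0.85 m from the base axis. Payload 15.5 kg.
Tool frame: the origin (TCP) lies midway between the tips of the shut fingers; the grasp point (between the pads) lies 19 mm behind it; y points along the fingers, z is the direction in which the jaws open and shut, and the axes are right-handed (so a half turn about y gives the same grasp; the last joint's range is limited). The gripper opens to 91 mm and grips with 3 to 60 N. Pads are 32 mm wide; open, the fingers measure 118 mm over their backs; the gripper's body (76 mm by 178 mm) begins 60 mm behind the grasp point.
Start: joints at [-1.395, 0.494, 1.345, -0, 1.302, -0.096], TCP at [0.168, -0.602, 0.214] pointing down, gripper open.
Joint ranges: [-2.91, 2.91], [-0.82, 2.16], [0.22, 2.67], [-1.22, 4.37], [0.12, 2.79], [-3.08, 3.08]. Speed limits (rad/s): [1.89, 1.89, 2.57, 3.01, 3.01, 3.01].

### API

Orientations are given as [roll, pitch, yaw] about the fixed x, y, z axes, in that order (R = Rz(yaw) Ry(pitch) Rx(roll)).
In Python, from plant import get_state, get_image, camera_info, finish_job, look_for, mark_of gives the robot as it stands. The module is installed in compiled form; this text tells all that it offers.
- The arm moves only by the tool jog_arm, never from a script. Its argument "deltas" is a list of rows, each a list of 6 numbers: the shift along the tool's x, y, z in cm, then the turn, a rotation vector about the tool's x, y, z in rad. A call has 1 to 10 rows; each row is the pose to reach, as a shift and turn from the pose commanded when the call began, along the tool's axes at that moment; what a row does not reach only later rows make up. A row lasts 1/8 s, in which the tool goes at most 62.5 mm and 10.7 degrees, less where a joint would pass 70% of its speed; a pose out of reach is approached as far as the arm can. A call with a gripper value outside its range is refused whole. "gripper" is the closure in counts, from 0 (fully open) to 255 (shut), set as the call begins (left out, the last holds). The fingers move at their own pace and stop on an object; "grip_force" is the grip in N (left out, the last holds). Time passes only in rows, so rows that repeat a pose let the fingers close. It gives the time, the measured TCP pose, the force and the opening at its end, in the units of the state.
- get_state(): the state, without advancing time (a new reading comes with each control period).
- get_image(name): name is "scene" or "top"; returns (picture, depth): 420x560x3 uint8, blue, green, red; 420x560 float32, m along the optical axis (not along the pixel's ray), 0 where there is no reading.
- camera_info(name): a dict with "mtx" (3x3 intrinsics, pixels), "dist_coeffs" ([k1, k2, p1, p2, k3] as OpenCV has them; the pictures are not rectified), "rvec" (rotation vector, rad) and "tvec" (3), from world to camera coordinates, as OpenCV has them. Camera axes: x right, y down, z forward; pixel columns grow to the right and rows downward; lengths in m; the calibration is good to about 2 mm. A picture is of the moment at which its call begins. camera_info takes no time and is no camera call.
- finish_job(): hands the job in, once; it reports no verdict.
Trained networks look in the newest picture that a camera, given by its name, has taken for a name from the list of things; names that differ only in an ending like _2 or _b are one class to them, and where a whole thing is asked for, a point or a joint stands for the part that bears it (a point fixed in the world has none). Each returns a list of dicts, best first, with "confidence" (0 to 1); they miss things now and then, are a little off and sometimes report something else, mostly with a low value. They report only what shows in the picture. A call takes as long as a camera call.
- look_for(camera, name): "uv" ([column, row] in pixels, amid what is visible of it).
- mark_of(camera, name): "uv" ([column, row] in pixels: a listed point, or the origin of a listed thing).
The state is a dict: "clock": time; "joint_positions": joint angles; "dq": joint speeds; "joint_torque": joint torques, N m; "ee_pos": TCP position; "tool_rot": TCP orientation; "ft_force": force on the tool from outside, world axes, zero at the start; "ft_torque": the same for the moment, N m; "width": finger opening in m.
Only numpy, scipy, OpenCV 4.12 (cv2) and the standard library are available. Lean on these libraries where they do the work, as an engineer would, in place of code of your own. Each camera call takes 0.05 s, during which the arm holds its last target. There are 200 camera calls.

## Working session

There is one attempt and no reset: what is moved stays moved. The work goes in short steps, Python scripts to look and compute and a tool call to move; the robot and the scene stay as the last step left them, time stands still between calls to the robot, and variables do not carry over. Pictures are saved under pics/ and viewed, about 12 in all and at most 16, crops included, and the job is handed in when it is done.

Besides the shell and the picture viewer there is one more tool, called after "Request:" by a JSON object that holds its "name" and its "arguments", one argument or row to a line. jog_arm: Moves the arm, as the interface text tells. Its arguments: {"type":"object","properties":{"deltas":{"type":"array","items":{"type":"array","items":{"type":"number"}}},"gripper":{"type":"number"},"grip_force":{"type":"number"}},"required":["deltas"]}

```bash
mkdir -p pics; cat > h.py <<'E'
import numpy as np, cv2
from plant import *
def ray(cam,uv,z):
    c=camera_info(cam);K=np.array(c["mtx"]);R=cv2.Rodrigues(np.array(c["rvec"],float))[0];t=np.array(c["tvec"],float).ravel()
    n=cv2.undistortPoints(np.array([[uv]],float),K,np.array(c["dist_coeffs"],float))[0,0]
    d=R.T@np.array([n[0],n[1],1]);o=-R.T@t
    return o+d*(z-o[2])/d[2]
Z=dict(att_xl_mid=.042,att_l_mid=.036,att_m_mid=.03,att_s_mid=.024,mark_yellow=.012,mark_white=.012,mark_black=.012,mark_grey=.012,coil_antenna=0,mouse=0)
E
python3 - <<'E'
from h import *
for c in("top","scene"):
    im,d=get_image(c);cv2.imwrite(f"pics/{c}0.png",im)
    for n,z in Z.items():
        for r in mark_of(c,n)[:2]: print(c,n,np.round(r["uv"],1),round(r["confidence"],2),np.round(ray(c,r["uv"],z),4))
s=get_state();print(s)
E
```

```text
top att_xl_mid [219.6 179.6] 0.72 [0.624  0.1378 0.042 ]
top att_xl_mid [241.6 242.5] 0.64 [0.4747 0.0882 0.042 ]
top att_l_mid [366.  252.6] 0.54 [ 0.4439 -0.2045  0.036 ]
top att_m_mid [194.8 262.9] 0.63 [0.4287 0.2009 0.03  ]
top att_s_mid [216.9 179.3] 0.48 [0.6274 0.1463 0.024 ]
top att_s_mid [307.3 246.9] 0.47 [ 0.4608 -0.0665  0.024 ]
top mark_yellow [218.9 179.2] 0.9 [0.6293 0.1429 0.012 ]
top mark_white [247.6 177.2] 0.61 [0.6326 0.073  0.012 ]
top mark_black [274.  176.4] 0.9 [0.6331 0.0089 0.012 ]
top mark_black [192.2 269. ] 0.38 [0.4134 0.2105 0.012 ]
top mark_grey [246.8 176.7] 0.62 [0.6338 0.0749 0.012 ]
top coil_antenna [123.  191.3] 0.67 [0.6069 0.3848 0.    ]
top mouse [428.9 177.4] 0.67 [ 0.6257 -0.3796  0.    ]
scene att_xl_mid [326.4 222.7] 0.6 [0.4775 0.0853 0.042 ]
scene att_l_mid [285.7 153.1] 0.54 [ 0.4429 -0.2013  0.036 ]
scene att_m_mid [368.4 245.8] 0.72 [0.4181 0.1887 0.03  ]
scene att_s_mid [301.8 187.8] 0.61 [ 0.4642 -0.0651  0.024 ]
scene att_s_mid [243.7 214. ] 0.43 [ 0.647  -0.0538  0.024 ]
scene mark_yellow [286.8 269.3] 0.8 [0.6232 0.1445 0.012 ]
s
[... 314 characters left out ...]
68.3] 0.37 [0.6223 0.133  0.    ]
{'clock': 1.1, 'joint_positions': array([-1.39451145e+00,  4.93585455e-01,  1.34550191e+00,  1.39318972e-05,
        1.30249977e+00, -9.54817932e-02]), 'dq': array([-0.00023051,  0.00133059, -0.00101059, -0.00134222, -0.00031499,
       -0.00089316]), 'joint_torque': array([-5.98802377e-03, -8.78712058e+01, -3.82253981e+01,  7.03132432e-02,
        4.40414529e-02,  4.88653563e-05]), 'ee_pos': array([ 0.16778989, -0.60205731,  0.21392337]), 'tool_rot': array([-1.57078955e+00,  1.28460235e-05, -2.86982968e+00]), 'ft_force': array([-1.24092693,  0.58820843, -0.45860489]), 'ft_torque': array([ 0.01805609, -0.0133764 , -0.03053511]), 'width': 0.09103446651299446}
```

View pics/top0.png

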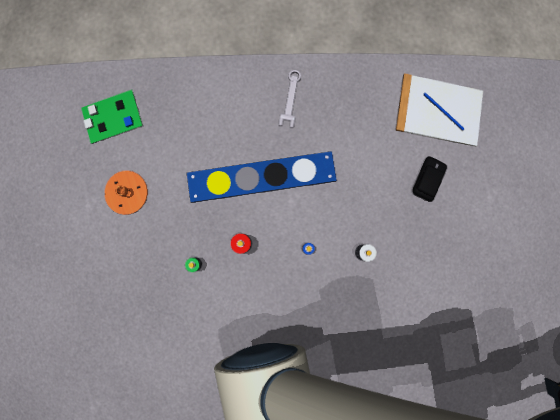

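View pics/scene0.png

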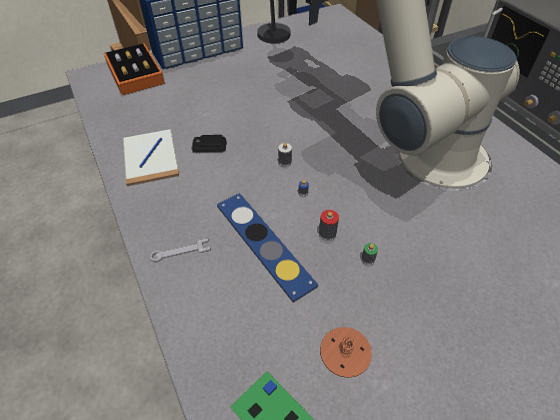

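The top view shows the rail with yellow (219,182), grey (247,178), black (275,174) and white (304,170). The attenuators are at green/M (193,265), red/XL (241,243), blue/S (308,248) and white/L (368,253). The scene view shows the same layout. So XL goes to yellow, L to grey, M to black and S to white. Next I'll refine the positions.

```bash
cat >> h.py <<'E'
def cloud(cam):
    im,d=get_image(cam);c=camera_info(cam);K=np.array(c["mtx"]);R=cv2.Rodrigues(np.array(c["rvec"],float))[0];t=np.array(c["tvec"],float).ravel()
    v,u=np.mgrid[:420,:560];n=cv2.undistortPoints(np.stack([u,v],-1).reshape(-1,1,2).astype(float),K,np.array(c["dist_coeffs"],float)).reshape(420,560,2)
    P=np.dstack([n,np.ones((420,560))])*d[...,None]
    return im,d,(P-t)@R
from scipy.optimize import least_squares
B=dict(xl=(.072,.023),l=(.06,.02),m=(.048,.017),s=(.036,.014))
def centre(P,d,g,h,r,base=0):
    "centroid of top face points and of brass tip near guess g"
    k=(d>0)&(np.hypot(P[...,0]-g[0],P[...,1]-g[1])<.04)
    a=P[k&(abs(P[...,2]-h-base)<.006)];b=P[k&(P[...,2]>h+base+.008)]
    return len(a),(a[:,:2].min(0)+a[:,:2].max(0))/2 if len(a) else None,a[:,:2].mean(0),len(b),b[:,:2].mean(0),P[k][:,2].max()
E
python3 - <<'E'
from h import *
np.set_printoptions(precision=4,suppress=True)
G=dict(xl=(.476,.087),l=(.443,-.203),m=(.425,.198),s=(.462,-.066))
for c in("top","scene"):
    im,d,P=cloud(c)
    for n,g in G.items(): print(c,n,*centre(P,d,g,*B[n]))
    hsv=cv2.cvtColor(im,cv2.COLOR_BGR2HSV)
    near=(np.hypot(P[...,0]-.637,P[...,1]-.04)<.2)
    blue=((hsv[...,0]>100)&(hsv[...,0]<125)&(hsv[...,1]>120)&near).astype(np.uint8)
    cs=max(cv2.findContours(blue,0,2)[0],key=cv2.contourArea)
    w=np.array([ray(c,p,.012)[:2] for p in cs[:,0].astype(float)])
    r=cv2.minAreaRect((w*1000).astype(np.float32));print("rail",r)
    inner=cv2.fillPoly(np.zeros_like(blue),[cs],1)&(1-blue)
    N,L,st,ce=cv2.connectedComponentsWithStats(inner)
    for i in range(1,N):
        if st[i,4]>100: print(c,"disc",st[i,4],ce[i],ray(c,ce[i],.012)[:2],im[int(ce[i][1]),int(ce[i][0])])
E
```

```text
top xl 298 [0.4725 0.0888] [0.473  0.0886] 21 [0.4737 0.0888] 0.08843529178198287
top l 196 [ 0.4447 -0.2031] [ 0.4448 -0.2023] 26 [ 0.4438 -0.2028] 0.07588518424117922
top m 135 [0.4258 0.2054] [0.426 0.205] 20 [0.427  0.2047] 0.06321534748079922
top s 82 [ 0.4572 -0.0671] [ 0.4572 -0.0669] 20 [ 0.4578 -0.0664] 0.050864225826689945
rail ((634.118408203125, 40.29997253417969), (73.73800659179688, 358.8153381347656), 7.185455322265625)
top disc 457 [303.5689 169.7659] [ 0.648  -0.0635] [226 221 216]
top disc 411 [275.3017 173.8759] [0.6393 0.0056] [34 31 31]
top disc 449 [246.7194 178.0846] [0.6305 0.0752] [138 129 130]
top disc 470 [218.2404 182.417 ] [0.6214 0.1446] [  0 217 217]
scene xl 201 [0.4761 0.0913] [0.4767 0.0927] 16 [0.4756 0.0916] 0.08504676995867205
scene l 94 [ 0.4468 -0.2008] [ 0.4486 -0.1983] 12 [ 0.4473 -0.2001] 0.07349660310361784
scene m 114 [0.4276 0.2074] [0.4295 0.2085] 18 [0.4282 0.2066] 0.06185042387288029
scene s 52 [ 0.4603 -0.0656] [ 0.4617 -0.0627] 13 [ 0.46   -0.0652] 0.05207516880766038
rail ((637.255126953125, 43.3311767578125), (72.48332214355469, 358.40264892578125), 7.159928798675537)
scene disc 320 [241.8906 214.6406] [ 0.6488 -0.0636] [193 198 199]
scene disc 324 [255.8519 231.8858] [0.6406 0.0065] [41 41 39]
scene disc 376 [271.0612 250.1064] [0.6315 0.0762] [114 109 111]
scene disc 434 [287.0968 269.5484] [0.6229 0.1454] [ 82 178 203]
```

```bash
cat >> h.py <<'E'
from scipy.spatial.transform import Rotation as Ro
YAW=-1.445
def plan(*T):
    s=get_state();R0=Ro.from_euler("xyz",s["tool_rot"]);Rt=Ro.from_euler("xyz",[-np.pi/2,0,YAW])
    rv=(R0.inv()*Rt).as_rotvec();print("pos",np.round(s["ee_pos"],4),"w",round(s["width"],4),"t",round(s["clock"],2),"rotvec",np.round(rv,3))
    for t in T: print(t,np.round(R0.inv().apply(np.array(t)-s["ee_pos"])*100,2))
E
python3 -c "
from h import *
plan((.446,-.2015,.2),(.446,-.2015,.11))"
```

```text
pos [ 0.1678 -0.6021  0.2139] w 0.091 t 1.2 rotvec [ 0.    -1.425  0.   ]
(0.446, -0.2015, 0.2) [-37.55   1.39 -31.12]
(0.446, -0.2015, 0.11) [-37.56  10.39 -31.12]
```

Request:
{"name": "jog_arm", "arguments": {
  "deltas": [
    [-37.55,1.4,-31.1,0,-1.425,0],
    [-37.55,1.4,-31.1,0,-1.425,0],
    [-37.55,1.4,-31.1,0,-1.425,0],
    [-37.55,1.4,-31.1,0,-1.425,0],
    [-37.55,1.4,-31.1,0,-1.425,0],
    [-37.55,1.4,-31.1,0,-1.425,0],
    [-37.55,1.4,-31.1,0,-1.425,0],
    [-37.55,1.4,-31.1,0,-1.425,0],
    [-37.55,10.4,-31.1,0,-1.425,0],
    [-37.55,10.4,-31.1,0,-1.425,0]
  ],
  "gripper": 0,
  "grip_force": 35
}}

```text
clock: 2.45
ee_pos: [0.4455, -0.2004, 0.1079]
tool_rot: [-1.572, 0.001, -1.443]
ft_force: [0.0, -0.1, -0.2]
width: 0.0906
```

```bash
python3 -c "
from h import *
plan((.446,-.2015,.11),(.446,-.2015,.021))"
```

```text
pos [ 0.4455 -0.2004  0.1079] w 0.0906 t 2.45 rotvec [ 0.002  0.002 -0.001]
(0.446, -0.2015, 0.11) [ 0.12 -0.21  0.04]
(0.446, -0.2015, 0.021) [0.13 8.69 0.05]
```

Request:
{"name": "jog_arm", "arguments": {
  "deltas": [
    [0,4,0,0,0,0],
    [0,7,0,0,0,0],
    [0,8.9,0,0,0,0],
    [0,8.9,0,0,0,0],
    [0,8.9,0,0,0,0]
  ]
}}

```text
clock: 3.08
ee_pos: [0.4464, -0.2019, 0.0216]
tool_rot: [-1.57, -0.0, -1.445]
ft_force: [0.7, 0.2, 0.2]
width: 0.0909
```

Request:
{"name": "jog_arm", "arguments": {
  "deltas": [
    [0,0,0,0,0,0],
    [0,0,0,0,0,0],
    [0,0,0,0,0,0],
    [0,0,0,0,0,0],
    [0,0,0,0,0,0],
    [0,0,0,0,0,0]
  ],
  "gripper": 255
}}

```text
clock: 3.82
ee_pos: [0.446, -0.2016, 0.0209]
tool_rot: [-1.571, 0.0, -1.445]
ft_force: [-0.6, 0.2, 1.4]
width: 0.0394
```

```bash
python3 -c "
from h import *
plan((.446,-.2015,.14),(.631,.0757,.14),(.631,.0757,.034))
im,d=get_image('scene');cv2.imwrite('pics/a.png',cv2.resize(im[60:260,180:430],None,fx=2.5,fy=2.5))"
```

```text
pos [ 0.446  -0.2016  0.0209] w 0.0394 t 3.83 rotvec [ 0.  0. -0.]
(0.446, -0.2015, 0.14) [-1.000e-02 -1.191e+01  0.000e+00]
(0.631, 0.0757, 0.14) [-25.19 -11.91  21.84]
(0.631, 0.0757, 0.034) [-25.19  -1.31  21.84]
```

View pics/a.png

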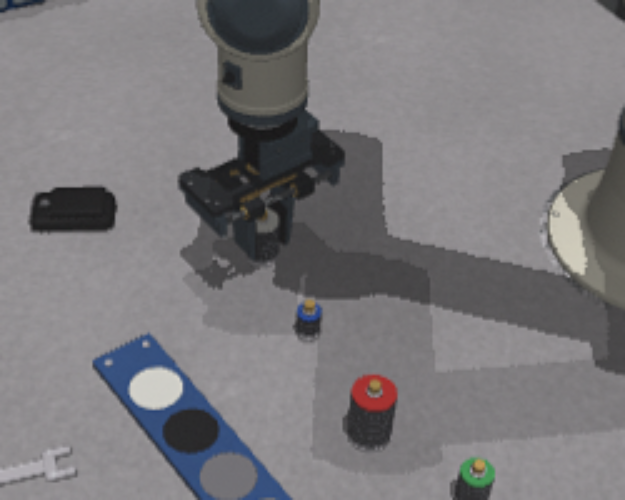

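The crop shows L held between the fingers at about (265,235), with the others untouched. Lift and carry it to grey.

Request:
{"name": "jog_arm", "arguments": {
  "deltas": [
    [0,-3,0,0,0,0],
    [0,-8,0,0,0,0],
    [0,-12,0,0,0,0],
    [-4,-12,3.5,0,0,0],
    [-8,-12,7,0,0,0],
    [-12,-12,10.5,0,0,0],
    [-16,-12,14,0,0,0],
    [-20,-12,17.5,0,0,0],
    [-24,-12,21,0,0,0],
    [-25.2,-12,21.85,0,0,0]
  ]
}}

```text
clock: 5.12
ee_pos: [0.6322, 0.0784, 0.1404]
tool_rot: [-1.571, 0.0, -1.443]
ft_force: [-0.0, -0.7, -2.0]
width: 0.0396
```

Request:
{"name": "jog_arm", "arguments": {
  "deltas": [
    [0,0,0,0,0,0],
    [0,4,0,0,0,0],
    [0,7,0,0,0,0],
    [0,9.5,0,0,0,0],
    [0,10.2,0,0,0,0],
    [0,10.5,0,0,0,0],
    [0,10.7,0,0,0,0],
    [0,10.7,0,0,0,0]
  ]
}}

```text
clock: 6.12
ee_pos: [0.6314, 0.0757, 0.0345]
tool_rot: [-1.57, -0.0, -1.445]
ft_force: [-0.1, -1.0, -1.3]
width: 0.0395
```

```bash
python3 -c "
from h import *
print(get_state()['ft_force']);plan((.631,.0757,.033))"
```

```text
[-0.06721896 -0.96119538 -1.27830674]
pos [0.6314 0.0757 0.0345] w 0.0395 t 6.12 rotvec [-0.001  0.     0.   ]
(0.631, 0.0757, 0.033) [-0.    0.15 -0.04]
```

Request:
{"name": "jog_arm", "arguments": {
  "deltas": [
    [0,0.1,0,0,0,0],
    [0,0.1,0,0,0,0],
    [0,0.1,0,0,0,0]
  ]
}}

```text
clock: 6.5
ee_pos: [0.6311, 0.0758, 0.033]
tool_rot: [-1.571, -0.0, -1.445]
ft_force: [-0.0, -0.8, -2.4]
width: 0.0394
```

Request:
{"name": "jog_arm", "arguments": {
  "deltas": [
    [0,0,0,0,0,0],
    [0,0,0,0,0,0],
    [0,0,0,0,0,0],
    [0,0,0,0,0,0],
    [0,0,0,0,0,0]
  ],
  "gripper": 0
}}

```text
clock: 7.12
ee_pos: [0.6311, 0.0758, 0.0329]
tool_rot: [-1.571, 0.0, -1.445]
ft_force: [-0.9, -0.5, 0.3]
width: 0.0866
```

Request:
{"name": "jog_arm", "arguments": {
  "deltas": [
    [0,-2,0,0,0,0],
    [0,-5,0,0,0,0],
    [0,-9,0,0,0,0],
    [0,-11,0,0,0,0],
    [0,-11,0,0,0,0]
  ]
}}

```text
clock: 7.75
ee_pos: [0.632, 0.0758, 0.1444]
tool_rot: [-1.568, -0.0, -1.445]
ft_force: [-0.3, -0.3, -1.2]
width: 0.0913
```

```bash
python3 -c "
from h import *
for c in ('scene',):
    im,d,P=cloud(c);print(c,centre(P,d,(.631,.0757),*B['l'],.012))
plan((.474,.09,.143),(.474,.09,.029))
im,d=get_image('scene');cv2.imwrite('pics/b.png',im[60:360,150:450])"
```

```text
scene (166, array([0.63262896, 0.0755299 ]), array([0.63381834, 0.07823036]), 2102, array([0.63841886, 0.08584507]), np.float64(0.5498675875195306))
pos [0.6312 0.0758 0.143 ] w 0.0911 t 7.8 rotvec [-0.001  0.     0.   ]
(0.474, 0.09, 0.143) [-3.390e+00 -1.000e-02 -1.542e+01]
(0.474, 0.09, 0.029) [ -3.39  11.39 -15.43]
```

View pics/b.png

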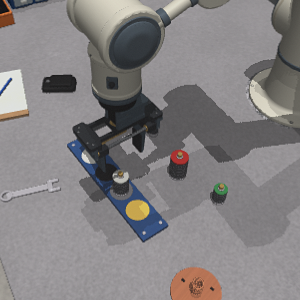

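L stands on the grey mark, at about (120,180) in the crop. XL is next.

Request:
{"name": "jog_arm", "arguments": {
  "deltas": [
    [-1.2,0,-5,0,0,0],
    [-2.4,0,-10,0,0,0],
    [-3.4,0,-15,0,0,0],
    [-3.4,0,-15.4,0,0,0],
    [-3.4,0,-15.4,0,0,0],
    [-3.4,4,-15.4,0,0,0],
    [-3.4,8,-15.4,0,0,0],
    [-3.4,11,-15.4,0,0,0],
    [-3.4,11.4,-15.4,0,0,0],
    [-3.4,11.4,-15.4,0,0,0]
  ]
}}

```text
clock: 9.1
ee_pos: [0.4749, 0.0901, 0.0291]
tool_rot: [-1.571, 0.0, -1.445]
ft_force: [-0.8, -0.1, 0.8]
width: 0.0911
```

Request:
{"name": "jog_arm", "arguments": {
  "deltas": [
    [0,0,0,0,0,0],
    [0,0,0,0,0,0],
    [0,0,0,0,0,0],
    [0,0,0,0,0,0],
    [0,0,0,0,0,0],
    [0,0,0,0,0,0]
  ],
  "gripper": 255
}}

```text
clock: 9.85
ee_pos: [0.4741, 0.0902, 0.029]
tool_rot: [-1.571, 0.0, -1.445]
ft_force: [-0.3, 0.4, 5.2]
width: 0.0456
```

```bash
python3 -c "
from h import *
plan((.622,.145,.15),(.622,.145,.042))"
```

```text
pos [0.4741 0.0902 0.029 ] w 0.0456 t 9.85 rotvec [-0.  0. -0.]
(0.622, 0.145, 0.15) [ -3.58 -12.1   15.37]
(0.622, 0.145, 0.042) [-3.58 -1.3  15.37]
```

Request:
{"name": "jog_arm", "arguments": {
  "deltas": [
    [0,-3,0,0,0,0],
    [0,-8,0,0,0,0],
    [0,-12,0,0,0,0],
    [-1,-12,4,0,0,0],
    [-2,-12,8,0,0,0],
    [-3,-12,12,0,0,0],
    [-3.6,-12,15,0,0,0],
    [-3.6,-12,15.4,0,0,0],
    [-3.6,-12,15.4,0,0,0],
    [-3.6,-12,15.4,0,0,0]
  ]
}}

```text
clock: 11.1
ee_pos: [0.6213, 0.1449, 0.1488]
tool_rot: [-1.572, -0.0, -1.445]
ft_force: [0.3, 0.6, -3.6]
width: 0.0457
```

Request:
{"name": "jog_arm", "arguments": {
  "deltas": [
    [0,4,0,0,0,0],
    [0,7,0,0,0,0],
    [0,9.5,0,0,0,0],
    [0,10.2,0,0,0,0],
    [0,10.5,0,0,0,0],
    [0,10.7,0,0,0,0],
    [0,10.8,0,0,0,0],
    [0,10.8,0,0,0,0],
    [0,10.8,0,0,0,0]
  ]
}}

```text
clock: 12.22
ee_pos: [0.6224, 0.1453, 0.0412]
tool_rot: [-1.57, 0.0, -1.445]
ft_force: [0.5, -0.7, -4.5]
width: 0.0459
```

```bash
python3 -c "
from h import *
print(get_state()['ft_force']);plan((.622,.145,.041))"
```

```text
[ 0.52736736 -0.66475157 -4.50070641]
pos [0.6224 0.1453 0.0412] w 0.0459 t 12.22 rotvec [-0.  0. -0.]
(0.622, 0.145, 0.041) [ 0.02  0.02 -0.05]
```

Request:
{"name": "jog_arm", "arguments": {
  "deltas": [
    [0,0.05,0,0,0,0],
    [0,0.1,0,0,0,0],
    [0,0.1,0,0,0,0]
  ]
}}

```text
clock: 12.6
ee_pos: [0.6225, 0.1453, 0.041]
tool_rot: [-1.57, -0.0, -1.445]
ft_force: [-4.5, -0.4, 12.6]
width: 0.0457
```

Request:
{"name": "jog_arm", "arguments": {
  "deltas": [
    [0,0,0,0,0,0],
    [0,0,0,0,0,0],
    [0,0,0,0,0,0],
    [0,0,0,0,0,0],
    [0,0,0,0,0,0]
  ],
  "gripper": 0
}}

```text
clock: 13.22
ee_pos: [0.6223, 0.1453, 0.0399]
tool_rot: [-1.571, 0.0, -1.445]
ft_force: [-0.9, -0.2, -0.5]
width: 0.0903
```

Request:
{"name": "jog_arm", "arguments": {
  "deltas": [
    [0,-2,0,0,0,0],
    [0,-5,0,0,0,0],
    [0,-9,0,0,0,0],
    [0,-11,0,0,0,0],
    [0,-11,0,0,0,0],
    [0,-11,0,0,0,0]
  ]
}}

```text
clock: 13.98
ee_pos: [0.6218, 0.1452, 0.1489]
tool_rot: [-1.572, -0.0, -1.445]
ft_force: [0.0, 0.3, -0.6]
width: 0.0909
```

```bash
python3 -c "
from h import *
plan((.427,.206,.15),(.427,.206,.013))"
```

```text
pos [0.6218 0.1452 0.1489] w 0.0909 t 13.97 rotvec [0.001 0.    0.   ]
(0.427, 0.206, 0.15) [ -8.48  -0.08 -18.56]
(0.427, 0.206, 0.013) [ -8.48  13.62 -18.54]
```

Request:
{"name": "jog_arm", "arguments": {
  "deltas": [
    [-2,0,-5,0,0,0],
    [-4,0,-10,0,0,0],
    [-6.5,0,-15,0,0,0],
    [-8.5,0,-18.55,0,0,0],
    [-8.5,0,-18.55,0,0,0],
    [-8.5,4,-18.55,0,0,0],
    [-8.5,8,-18.55,0,0,0],
    [-8.5,12,-18.55,0,0,0],
    [-8.5,13.7,-18.55,0,0,0],
    [-8.5,13.7,-18.55,0,0,0]
  ]
}}

```text
clock: 15.22
ee_pos: [0.4271, 0.2057, 0.0113]
tool_rot: [-1.574, -0.001, -1.445]
ft_force: [-0.5, 0.1, 1.0]
width: 0.0913
```

Request:
{"name": "jog_arm", "arguments": {
  "deltas": [
    [0,0,0,0,0,0],
    [0,0,0,0,0,0],
    [0,0,0,0,0,0],
    [0,0,0,0,0,0],
    [0,0,0,0,0,0],
    [0,0,0,0,0,0],
    [0,0,0,0,0,0]
  ],
  "gripper": 255
}}

```text
clock: 16.1
ee_pos: [0.4275, 0.2062, 0.0129]
tool_rot: [-1.571, -0.0, -1.445]
ft_force: [-1.3, -0.1, 1.7]
width: 0.0332
```

```bash
python3 -c "
from h import *
plan((.64,.006,.15),(.64,.006,.026))"
```

```text
pos [0.4275 0.2062 0.0129] w 0.0332 t 16.1 rotvec [0. 0. 0.]
(0.64, 0.006, 0.15) [ 22.54 -13.71  18.57]
(0.64, 0.006, 0.026) [22.54 -1.31 18.57]
```

Request:
{"name": "jog_arm", "arguments": {
  "deltas": [
    [0,-3,0,0,0,0],
    [0,-8,0,0,0,0],
    [0,-13.7,0,0,0,0],
    [3.7,-13.7,3.1,0,0,0],
    [7.4,-13.7,6.2,0,0,0],
    [11.1,-13.7,9.3,0,0,0],
    [14.8,-13.7,12.4,0,0,0],
    [18.5,-13.7,15.5,0,0,0],
    [21.5,-13.7,17.8,0,0,0],
    [22.55,-13.7,18.55,0,0,0]
  ]
}}

```text
clock: 17.35
ee_pos: [0.641, 0.0042, 0.1494]
tool_rot: [-1.571, -0.0, -1.446]
ft_force: [-0.2, 0.1, -1.8]
width: 0.0335
```

Request:
{"name": "jog_arm", "arguments": {
  "deltas": [
    [0,0,0,0,0,0],
    [0,0,0,0,0,0],
    [0,4,0,0,0,0],
    [0,8,0,0,0,0],
    [0,11,0,0,0,0],
    [0,11.8,0,0,0,0],
    [0,12.2,0,0,0,0],
    [0,12.4,0,0,0,0],
    [0,12.4,0,0,0,0],
    [0,12.45,0,0,0,0]
  ]
}}

```text
clock: 18.6
ee_pos: [0.6403, 0.0058, 0.026]
tool_rot: [-1.57, -0.0, -1.445]
ft_force: [0.0, -0.2, -2.0]
width: 0.033
```

```bash
python3 -c "
from h import *
print(get_state()['ft_force']);plan((.64,.006,.025))"
```

```text
[ 0.00276392 -0.24980373 -1.97895078]
pos [0.6403 0.0058 0.026 ] w 0.033 t 18.6 rotvec [-0.001  0.     0.   ]
(0.64, 0.006, 0.025) [-0.02  0.1  -0.03]
```

Request:
{"name": "jog_arm", "arguments": {
  "deltas": [
    [0,0.05,0,0,0,0],
    [0,0.07,0,0,0,0],
    [0,0.07,0,0,0,0]
  ]
}}

```text
clock: 18.98
ee_pos: [0.6401, 0.0058, 0.0249]
tool_rot: [-1.571, -0.0, -1.445]
ft_force: [-0.8, 0.5, 3.5]
width: 0.0333
```

Request:
{"name": "jog_arm", "arguments": {
  "deltas": [
    [0,0,0,0,0,0],
    [0,0,0,0,0,0],
    [0,0,0,0,0,0],
    [0,0,0,0,0,0],
    [0,0,0,0,0,0]
  ],
  "gripper": 0
}}

```text
clock: 19.6
ee_pos: [0.64, 0.0059, 0.0247]
tool_rot: [-1.571, 0.0, -1.445]
ft_force: [-0.1, 0.7, -0.9]
width: 0.0809
```

Request:
{"name": "jog_arm", "arguments": {
  "deltas": [
    [0,-2,0,0,0,0],
    [0,-5,0,0,0,0],
    [0,-9,0,0,0,0],
    [0,-12.5,0,0,0,0],
    [0,-12.5,0,0,0,0],
    [0,-12.5,0,0,0,0]
  ]
}}

```text
clock: 20.35
ee_pos: [0.6396, 0.0059, 0.1492]
tool_rot: [-1.571, 0.0, -1.445]
ft_force: [0.0, 0.3, -0.3]
width: 0.0915
```

```bash
python3 -c "
from h import *
plan((.459,-.066,.15),(.459,-.066,.005))"
```

```text
pos [0.6396 0.0059 0.1492] w 0.0915 t 20.35 rotvec [ 0.001  0.    -0.   ]
(0.459, -0.066, 0.15) [  4.86  -0.07 -18.82]
(0.459, -0.066, 0.005) [  4.87  14.43 -18.82]
```

Request:
{"name": "jog_arm", "arguments": {
  "deltas": [
    [1.3,0,-5,0,0,0],
    [2.6,0,-10,0,0,0],
    [3.9,0,-15,0,0,0],
    [4.9,0,-18.8,0,0,0],
    [4.9,0,-18.8,0,0,0],
    [4.9,4,-18.8,0,0,0],
    [4.9,8,-18.8,0,0,0],
    [4.9,12,-18.8,0,0,0],
    [4.9,13.5,-18.8,0,0,0],
    [4.9,14.2,-18.8,0,0,0]
  ]
}}

```text
clock: 21.6
ee_pos: [0.4593, -0.066, 0.0062]
tool_rot: [-1.573, 0.001, -1.445]
ft_force: [0.5, -0.3, 0.2]
width: 0.0912
```

Request:
{"name": "jog_arm", "arguments": {
  "deltas": [
    [0,0,0,0,0,0],
    [0,0,0,0,0,0],
    [0,0,0,0,0,0],
    [0,0,0,0,0,0],
    [0,0,0,0,0,0],
    [0,0,0,0,0,0],
    [0,0,0,0,0,0]
  ],
  "gripper": 255
}}

```text
clock: 22.48
ee_pos: [0.4596, -0.0664, 0.0077]
tool_rot: [-1.571, 0.0, -1.445]
ft_force: [-0.3, -0.0, 2.2]
width: 0.0269
```

```bash
python3 -c "
from h import *
plan((.6485,-.0635,.15),(.6485,-.0635,.0205))"
```

```text
pos [ 0.4596 -0.0664  0.0077] w 0.0269 t 22.48 rotvec [ 0.  0. -0.]
(0.6485, -0.0635, 0.15) [  2.09 -14.23  18.78]
(0.6485, -0.0635, 0.0205) [ 2.09 -1.28 18.78]
```

Request:
{"name": "jog_arm", "arguments": {
  "deltas": [
    [0,-3,0,0,0,0],
    [0,-8,0,0,0,0],
    [0,-12,0,0,0,0],
    [0.5,-14.2,4,0,0,0],
    [1,-14.2,8,0,0,0],
    [1.5,-14.2,12,0,0,0],
    [2,-14.2,16,0,0,0],
    [2.1,-14.2,18.8,0,0,0],
    [2.1,-14.2,18.8,0,0,0],
    [2.1,-14.2,18.8,0,0,0]
  ]
}}

```text
clock: 23.72
ee_pos: [0.6478, -0.0635, 0.1493]
tool_rot: [-1.572, 0.0, -1.445]
ft_force: [-0.1, -0.5, -1.2]
width: 0.0273
```

Request:
{"name": "jog_arm", "arguments": {
  "deltas": [
    [0,0,0,0,0,0],
    [0,4,0,0,0,0],
    [0,8,0,0,0,0],
    [0,11,0,0,0,0],
    [0,12.2,0,0,0,0],
    [0,12.6,0,0,0,0],
    [0,12.9,0,0,0,0],
    [0,12.95,0,0,0,0],
    [0,13,0,0,0,0],
    [0,13,0,0,0,0]
  ]
}}

```text
clock: 24.98
ee_pos: [0.6489, -0.0636, 0.0201]
tool_rot: [-1.57, -0.0, -1.445]
ft_force: [0.0, 0.5, -0.3]
width: 0.0274
```

```bash
python3 -c "
from h import *
print(get_state()['ft_force']);plan((.6485,-.0635,.0197))"
```

```text
[ 0.02062265  0.54264876 -0.25627003]
pos [ 0.6489 -0.0636  0.0201] w 0.0274 t 24.98 rotvec [-0.  0.  0.]
(0.6485, -0.0635, 0.0197) [-0.02  0.04 -0.04]
```

Release, rise, then back off toward the robot and to the right so the cameras can see the rail.

Request:
{"name": "jog_arm", "arguments": {
  "deltas": [
    [0,0.05,0,0,0,0],
    [0,0.05,0,0,0,0]
  ]
}}

```text
clock: 25.22
ee_pos: [0.6489, -0.0636, 0.0197]
tool_rot: [-1.57, -0.0, -1.445]
ft_force: [-1.6, 0.0, 6.1]
width: 0.0272
```

Request:
{"name": "jog_arm", "arguments": {
  "deltas": [
    [0,0,0,0,0,0],
    [0,0,0,0,0,0],
    [0,0,0,0,0,0],
    [0,0,0,0,0,0],
    [0,0,0,0,0,0]
  ],
  "gripper": 0
}}

```text
clock: 25.85
ee_pos: [0.6488, -0.0636, 0.0192]
tool_rot: [-1.571, 0.0, -1.445]
ft_force: [-0.8, -0.0, -0.2]
width: 0.0739
```

Request:
{"name": "jog_arm", "arguments": {
  "deltas": [
    [0,-2,0,0,0,0],
    [0,-5,0,0,0,0],
    [0,-10,0,0,0,0],
    [0,-15,0,0,0,0],
    [4,-18,-4,0,0,0],
    [8,-18,-8,0,0,0],
    [12,-18,-12,0,0,0],
    [16,-18,-16,0,0,0],
    [20,-18,-20,0,0,0],
    [24,-18,-24,0,0,0]
  ]
}}

```text
clock: 27.1
ee_pos: [0.4397, -0.3332, 0.2008]
tool_rot: [-1.57, -0.001, -1.445]
ft_force: [1.3, -1.5, -0.3]
width: 0.0914
```

Request:
{"name": "jog_arm", "arguments": {
  "deltas": [
    [4,0,-2,0,0,0],
    [8,0,-4,0,0,0],
    [12,0,-6,0,0,0],
    [12,0,-6,0,0,0],
    [12,0,-6,0,0,0]
  ]
}}

```text
clock: 27.72
ee_pos: [0.3963, -0.458, 0.2001]
tool_rot: [-1.57, -0.0, -1.445]
ft_force: [0.2, 0.2, -0.3]
width: 0.0914
```

```bash
python3 - <<'E'
from h import *
np.set_printoptions(precision=4,suppress=True)
M=dict(xl=(.622,.145),l=(.631,.0757),m=(.64,.006),s=(.6485,-.0635))
for c in("top","scene"):
    im,d,P=cloud(c)
    cv2.imwrite(f"pics/{c}9.png",im)
    for n,g in M.items():
        k=np.hypot(P[...,0]-g[0],P[...,1]-g[1])>.045
        dd=d.copy();dd[k]=0
        print(c,n,M[n],*centre(P,dd,g,*B[n],.012))
    for n in("coil_antenna","mouse"):
        for r in mark_of(c,n)[:1]: print(c,n,ray(c,r["uv"],0))
E
```

```text
top xl (0.622, 0.145) 288 [0.6213 0.1447] [0.6214 0.1444] 24 [0.6219 0.144 ] 0.09976260237119239
top l (0.631, 0.0757) 212 [0.6304 0.0734] [0.6299 0.0734] 20 [0.6302 0.0731] 0.08645705958482008
top m (0.64, 0.006) 141 [0.639  0.0043] [0.6387 0.0035] 22 [0.6389 0.0042] 0.07574770593205264
top s (0.6485, -0.0635) 75 [ 0.6477 -0.0645] [ 0.6478 -0.0644] 20 [ 0.6479 -0.0636] 0.06242899067032239
top coil_antenna [0.6    0.3881 0.    ]
top mouse [ 0.629  -0.3735  0.    ]
scene xl (0.622, 0.145) 242 [0.6237 0.1471] [0.6247 0.1481] 19 [0.6241 0.1465] 0.09895168012288298
scene l (0.631, 0.0757) 167 [0.6326 0.0751] [0.634  0.0785] 19 [0.6321 0.0762] 0.08576945606655766
scene m (0.64, 0.006) 104 [0.6411 0.0068] [0.6424 0.0093] 16 [0.6416 0.0074] 0.07329534874795239
scene s (0.6485, -0.0635) 58 [ 0.6505 -0.062 ] [ 0.6515 -0.0592] 17 [ 0.6503 -0.0628] 0.06060257429303442
scene coil_antenna [0.6075 0.3776 0.    ]
scene mouse [ 0.6218 -0.3711  0.    ]
```

View pics/scene9.png

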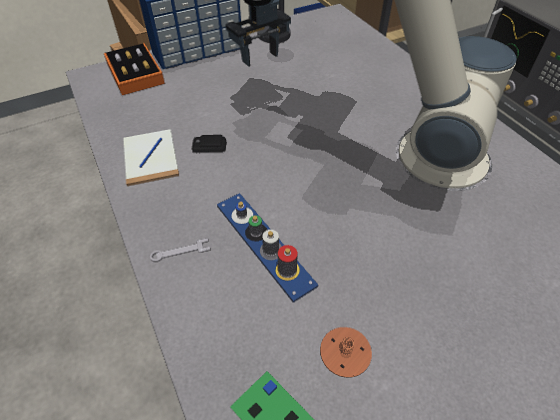

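View pics/top9.png

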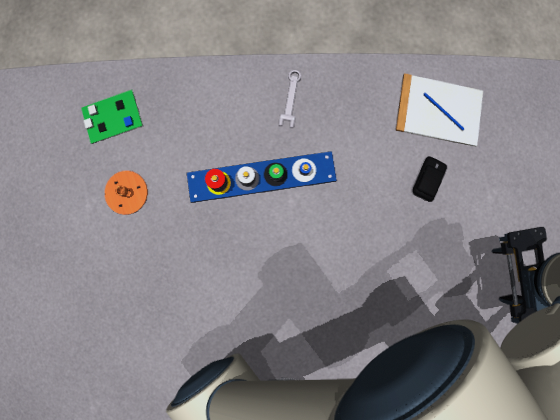

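All four stand upright on their marks: red on yellow at (216,180), white on grey (247,176), green on black (276,173) and blue on white (305,169). The coil and mouse look the same as before, and the arm is clear of everything.

```bash
python3 -c "
from plant import *
print(finish_job())"
```

```text
the job is handed in; nothing more can be done
None
```

All four attenuators stand upright on the rail in size order: XL on yellow, L on grey, M on black and S on white. I handed the job in at about 28 s on the robot's clock, against the 107 s limit; no verdict is reported.

- **Centring:** in the last check both cameras put each attenuator within about 3 mm of its mark. The two cameras differ from each other by 2–3 mm, in line with the calibration; the limit is 12 mm.
- **Height and tilt:** the measured tops match standing on the rail to within about 4 mm. All four look upright in both views.
- **Bystanders:** the coil antenna and mouse show in the same pixels as at the start. The network's readings of them moved by up to about 8 mm between pictures, which I take to be detection noise.
- **Forces:** the largest component I read was about 13 N, as XL touched down. The gripper was open and well clear of everything at hand-in.

No check failed.

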